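# Park a freshly enamelled sign level over the drip tray

## Task

The wet sign hangs tilted from the trolley of the drying rail, locked by the green-headed pin: pull the pin out, lay it in the blue tin, then take the trolley by its red handle, roll it until the sign is centred over the orange drip tray and calm the swing, so that the sign hangs level and still there, and let go. The paint is wet: never touch the sign, do not let it swing wildly, do not run the trolley into the end buffers, and leave the paper cup and the paint jar alone.

Things in the scene. Friction and masses are not known exactly. Their poses are not given: they have to be found in the camera images.
- rail: Drying rail, fixed: aluminium bar 30 x 30 mm, 1060 mm long, along its own y, centre line 260 mm above the table, on two blue posts at its ends (y = +-515 mm). Origin on the table under the middle of the bar; x points away from the robot, z up. The trolley rides on the bar.
- trolley (a joint): Travel of the trolley along the rail's +y, m, 0 at the middle where it starts; black rubber buffers end the travel at +-0.36. Trolley about 0.6 kg, drag about 1.5 N dry plus 1 N s/m viscous: it stays where it is left and the swinging sign does not shift it.
- trolley_grip (a point): Centre of the red handle on the trolley: a block 30 x 30 mm, standing 42 mm above the trolley's deck (deck top at 296 mm). The point is at height 321 mm, 20 mm on the robot's side of the bar's centre line. Grip it from above, fingers closing along the rail. The deck spans -40 to +80 mm across the rail and +-45 mm along it. Its axes are the rail's.
- sign (a joint): Swing angle of the sign about its pivot, rad, 0 = level, positive right-handed about the rail's +x (+y end up). Stops at +-0.7. The pin holds it at about -0.29 at the start; pin out, it swings almost undamped (dies out in minutes). Period nominal 1.12 s (1.05 to 1.2), w = 5.6 rad/s: angle'' = -w^2 angle - (w^2 / 9.81) * trolley acceleration along the rail's +y.
- sign_center (a point): Centre of the sign: yellow board with a black arrow, 360 mm along the rail (y) x 100 mm tall x 12 mm with a 30 mm wide ledge on top, 0.5 kg, with a brass bar (about 0.1 kg) below. Its plane runs along the rail 60 mm beyond the bar's centre line (rail's +x). Pivot bolt 200 mm above the table, 30 mm above this point. A 60 mm arm with a roller stands up from the pivot against the pin.
- pin: Lock pin: green round head 24 mm across, 30 mm tall, over a steel shaft 10 mm thick, 46 mm long. Origin on its axis at the underside of the head, z along the axis to the head. At the start upright in a hole in the trolley's deck, 60 mm beyond the bar's centre line, head resting on the deck (origin at 296 mm). Pulled straight up by 50 mm it is out. 80 g.
- drip_tray: Orange open tray on the table, 120 x 400 x 25 mm tall, long side along its y, parallel to the rail, lying under the line of the sign on one side of the start. Origin: centre of its underside. Fixed.
- grey_tray: Grey tray of the same size with a paint roller in it, on the other side. Not the target. Fixed.
- tin: Blue open tin for the pin, 110 x 110 mm, 30 mm tall, walls and floor 4 to 5 mm. Origin: centre of its underside. Fixed, on the robot's side of the rail.
- cup: White paper cup, 72 mm across, 85 mm tall, origin under its centre. Leave alone.
- paint_jar: Amber jar with a black cap, 64 mm across, 80 mm tall, origin under its centre. Leave alone.

How it is judged (in metres and radians):
On the way, in this order (a step that is already met when the one before it is completed fails the run):
1. the pin lies in the blue tin (horizontal distance between pin and tin below 0.06 m and height (world z) of pin below 0.075 m and contact force between pin and the fingers below 0.1 N), for 0.2 s.
2. the sign hangs level and still, centred over the orange tray, for 2 s (y of sign_center in the frame of drip_tray between -0.02 and 0.02 m and value of joint sign between -0.07 and 0.07 rad), for 2 s.
At the end, for the whole second after the job is handed in: The sign's centre is within 20 mm of the orange tray's centre along the rail, its swing stays within 0.07 rad of level, the trolley stands still, the pin lies in the blue tin, and the robot has let go (all of step 2 and velocity of joint sign between -0.35 and 0.35 rad/s and velocity of joint trolley between -0.02 and 0.02 m/s and horizontal distance between pin and tin below 0.06 m and height (world z) of pin below 0.075 m); the robot touches nothing.
It fails at once if the robot touches the wet sign (contact force between sign and the fingers above 0.3 N or contact force between sign and the arm above 0.3 N).
It fails at once if the sign swings more than 0.5 rad (value of joint sign above 0.5 rad or value of joint sign below -0.5 rad).
It fails at once if the trolley runs into an end buffer (value of joint trolley above 0.357 m or value of joint trolley below -0.357 m).
It fails at once if the cup or the jar is disturbed (distance of any of cup, paint_jar from where it was at the start of the episode above 0.03 m).
It also fails if it takes over 51 s, if anything falls off the work surface, if the arm or the gripper's body presses on something with over 40 N, if the wrist force passes 120 N, or if a joint passes its speed limit or range.

## Robot

A 6-joint arm with a two-finger parallel gripper is mounted at the origin on the work surface. World frame = base frame: x ahead of the robot, y to its left, z up, the work surface at z = 0. Lengths are in mm, angles in rad, forces in N, time in s.
With the tool pointing down it reaches from about 275 to 750 mm from the base axis. Payload 10.2 kg.
Tool frame: the origin (TCP) lies between the finger pads; the fingertips stand 11 mm ahead of it and the grasp point (between the pads) lies 8 mm behind it (ctrl.nose_length is the distance from the TCP to the fingertips, in mm); x points along the fingers, y is the direction in which the jaws open and shut, and the axes are right-handed (so a half turn about x gives the same grasp; the last joint's range is limited). The gripper opens to 85 mm and grips with 20 to 120 N. Pads are 22 mm wide; open, the fingers measure 114 mm over their backs; the gripper's body (76 mm by 85 mm) begins 54 mm behind the grasp point. The pads swing forward as they close: fully open they stand 13 mm farther back than shut.
Start: joints at [-1.572, 0.313, 1.498, -0, 1.331, -0.223], TCP at [115.479, -512.148, 242.294] pointing down, gripper open.
Joint ranges: [-2.94, 2.94], [-0.97, 2.17], [0.19, 2.56], [-1.23, 4.37], [0.02, 3.11], [-2.88, 2.88]. Speed limits (rad/s): [2.39, 2.39, 3.01, 3.14, 3.14, 3.14].

## Interface

Orientations are given as a unit quaternion [w, x, y, z].
In Python, from rig import ctrl, capture, ticket gives the robot as it stands.
- The arm moves only by the tool step_arm, never from a script. Its argument "commands" is a list of rows, each a list of 2 entries, a list of its own where there are three numbers: the shift along the world's x, y, z normalised to -1 to 1, where 1 is 0.04 m, then the turn about the world's z normalised to -1 to 1, where 1 is 180 degrees. A call has 1 to 5 rows; each row shifts and turns the commanded pose from where the row before left it; what a row does not reach is not made up. A row lasts 1/10 s, in which the tool goes at most 50 mm and 8.59 degrees, less where a joint would pass 70% of its speed; a pose out of reach is approached as far as the arm can. A call with a number of a shift or a turn outside -1 to 1 is refused whole. A call with a gripper value outside its range is refused whole. "gripper" is the closure, from -1 (fully open) to 1 (shut), so that 0 is half open, set as the call begins (left out, the last holds). The fingers move at their own pace and stop on an object; "force" is the grip in N (left out, the last holds). Time passes only in rows, so rows that do not move let the fingers close. It gives the time, the measured TCP pose, the force and the opening at its end, in the units of the state.
- ctrl.sense(): the state, without advancing time (a new reading comes with each control period).
- capture(name): name is "scene" or "top" or "wrist"; returns a dict with "image" (480x640x3 uint8, blue, green, red), "fov_y" (degrees; the focal length in pixels is half the picture's height over the tangent of half this angle, whatever the lens; pixels are square), "cx", "cy" (the principal point, pixels), "origin" and "orientation" of the camera in the world. Camera axes: x right, y down, z forward; pixel columns grow to the right and rows downward; lengths in mm; the calibration is good to about 2 mm. A picture is of the moment at which its call begins. There is no depth.
- ticket.finish_job(): hands the job in, once; it reports no verdict.
The state is a dict: "time_s": time; "joints": joint angles; "dq": joint speeds; "tau": joint torques, N m; "eef_pos": TCP position; "ee_rot": TCP orientation; "force": force on the tool from outside, world axes, zero at the start; "wrist_torque": the same for the moment, N m; "grip_width": opening from 0.0 (shut) to 1.0 (fully open).
Only numpy, scipy, OpenCV 4.12 (cv2) and the standard library are available. Lean on these libraries where they do the work, as an engineer would, in place of code of your own. Each camera call takes 0.05 s, during which the arm holds its last target.

## Working session

There is one attempt and no reset: what is moved stays moved. The work goes in short steps, Python scripts to look and compute and a tool call to move; the robot and the scene stay as the last step left them, time stands still between calls to the robot, and variables do not carry over. Pictures are saved under pics/ and viewed, and the job is handed in when it is done.

Besides the shell and the picture viewer there is one more tool, called after "Emit:" as name(argument=value, ...), one argument or row to a line, values as JSON. step_arm: Moves the arm, as the interface text tells. Its arguments: {"type":"object","properties":{"commands":{"type":"array","items":{"type":"array"}},"gripper":{"type":"number"},"force":{"type":"number"}},"required":["commands"]}

```bash
ls; mkdir -p pics; python3 - <<'E'
from rig import ctrl,capture,ticket
import cv2,numpy as np
print(ctrl.sense())
for n in("scene","top"):
    c=capture(n); cv2.imwrite(f"pics/{n}0.png",c["image"]); np.savez(f"pics/{n}0.npz",**c)
    print(n,{k:v for k,v in c.items() if k!="image"})
print(ctrl.nose_length)
E
```

```text
pics
{'time_s': 0.0, 'joints': array([-1.57238983e+00,  3.13500309e-01,  1.49841718e+00,  1.12240680e-05,
        1.33102695e+00, -2.23405684e-01]), 'dq': array([ 4.88905127e-05, -4.12646906e-04, -1.51263628e-03, -1.58608762e-03,
       -1.00757270e-04, -1.44707233e-04]), 'tau': array([-5.14500916e-04, -4.12266684e+01, -2.59749091e+01, -1.99722881e-04,
        4.08172622e-03,  1.41187567e-05]), 'eef_pos': array([ 115.48710546, -511.89470414,  241.71682287]), 'ee_rot': array([ 0.07778635,  0.7028199 ,  0.0787353 , -0.70270493]), 'force': array([-1.21567056, -0.61359294, -0.46437229]), 'wrist_torque': array([-0.01990647, -0.03420966, -0.02801388]), 'grip_width': 0.9988527034060389}
scene {'fov_y': 53.806567436068256, 'cx': 317.52795359980877, 'cy': 243.20801081503112, 'origin': array([1229.55163064,   54.35602428, 1172.32885554]), 'orientation': array([-0.21155471,  0.6537897 ,  0.69282337, -0.21863074])}
top {'fov_y': 45.55657017168923, 'cx': 310.6171613261084, 'cy': 246.26522070016298, 'origin': array([ 353.12520689,   12.61083685, 1572.90801507]), 'orientation': array([-0.05254116,  0.70674929, -0.70359604,  0.05193732])}
11.0
```

View pics/scene0.png

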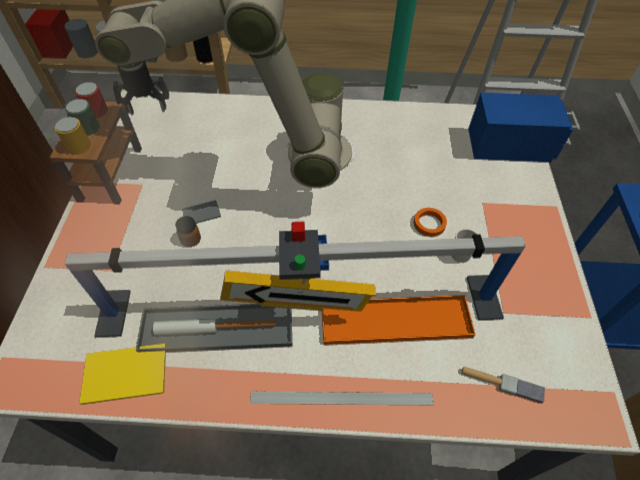

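View pics/top0.png

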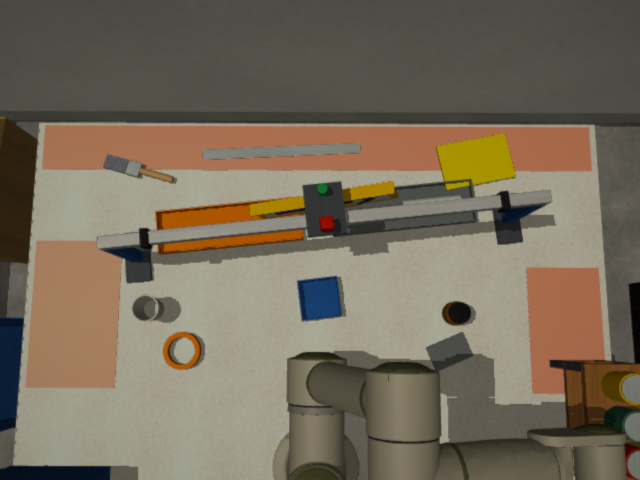

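The top view has up as world +x and left as +y. It shows the pin head at about (322,189), the red handle at (327,224), the tin at (320,298) and the orange tray around (230,228) on the +y side. The cup is at (147,308) and the jar at (457,313). Next I'll measure these.

```bash
cat > h.py <<'E'
import numpy as np,cv2
from scipy.spatial.transform import Rotation as R
def cam(c):
    f=240/np.tan(np.radians(float(c["fov_y"]))/2); q=np.array(c["orientation"])
    return f,float(c["cx"]),float(c["cy"]),np.array(c["origin"]),R.from_quat([q[1],q[2],q[3],q[0]]).as_matrix()
def ray(c,u,v):
    f,cx,cy,o,M=cam(c); d=M@np.array([(u-cx)/f,(v-cy)/f,1]); return o,d
def onz(c,u,v,z):
    o,d=ray(c,u,v); return (o+d*(z-o[2])/d[2])
def tri(c1,p1,c2,p2):
    o1,d1=ray(c1,*p1);o2,d2=ray(c2,*p2);d1/=np.linalg.norm(d1);d2/=np.linalg.norm(d2)
    s=np.linalg.lstsq(np.c_[d1,-d2],o2-o1,rcond=None)[0]
    a=o1+s[0]*d1;b=o2+s[1]*d2;return (a+b)/2,np.linalg.norm(a-b)
def proj(c,P):
    f,cx,cy,o,M=cam(c); p=M.T@(np.array(P)-o); return cx+f*p[0]/p[2],cy+f*p[1]/p[2]
def mask(im,h0,h1,s=120,v=40):
    h=cv2.cvtColor(im,cv2.COLOR_BGR2HSV); return cv2.inRange(h,(h0,s,v),(h1,255,255))
def blobs(m,amin=20):
    cs,_=cv2.findContours(m,cv2.RETR_EXTERNAL,cv2.CHAIN_APPROX_NONE)
    return sorted([c for c in cs if cv2.contourArea(c)>amin],key=cv2.contourArea,reverse=True)
E
python3 - <<'E'
from h import *
T=dict(np.load("pics/top0.npz"));S=dict(np.load("pics/scene0.npz"))
for nm,c in(("top",T),("scene",S)):
    im=c["image"]
    for col,(a,b,s) in dict(red=(0,3,190),green=(50,75,150),orange=(5,15,220),blue=(105,120,170),yellow=(20,30,200)).items():
        for k in blobs(mask(im,a,b,s))[:4]:
            M=cv2.moments(k); print(nm,col,cv2.contourArea(k),np.round([M['m10']/M['m00'],M['m01']/M['m00']],1),cv2.boundingRect(k),np.round(cv2.boxPoints(cv2.minAreaRect(k))).tolist())
E
python3 -c "
import cv2
a=cv2.imread('pics/top0.png')[120:340,90:570];cv2.imwrite('pics/topc.png',cv2.resize(a,(800,367),interpolation=cv2.INTER_CUBIC))
a=cv2.imread('pics/scene0.png')[190:360,190:390];cv2.imwrite('pics/scc.png',cv2.resize(a,(700,595),interpolation=cv2.INTER_CUBIC))"
```

```text
top red 176.5 [326.5 223.4] (320, 216, 14, 16) [[320.0, 216.0], [333.0, 216.0], [333.0, 231.0], [320.0, 231.0]]
top red 60.5 [629.3 449.9] (625, 444, 15, 17) [[618.0, 451.0], [631.0, 440.0], [639.0, 449.0], [626.0, 460.0]]
top green 87.5 [322.2 189.2] (317, 184, 11, 12) [[317.0, 184.0], [327.0, 184.0], [327.0, 195.0], [317.0, 195.0]]
top orange 1493.0 [203.7 215.3] (157, 202, 105, 27) [[156.0, 212.0], [259.0, 201.0], [261.0, 218.0], [157.0, 229.0]]
top orange 884.5 [246.1 240.1] (183, 231, 120, 20) [[182.0, 242.0], [302.0, 230.0], [303.0, 239.0], [183.0, 251.0]]
top orange 71.0 [166.5 249.7] (159, 245, 26, 9) [[159.0, 245.0], [184.0, 245.0], [184.0, 253.0], [159.0, 253.0]]
top orange 32.0 [196.8 347.5] (189, 334, 12, 33) [[189.0, 334.0], [200.0, 334.0], [200.0, 366.0], [189.0, 366.0]]
top blue 1628.0 [  9.  368.9] (0, 326, 22, 95) [[0.0, 420.0], [0.0, 326.0], [21.0, 326.0], [21.0, 420.0]]
top blue 1421.0 [319.4 298.1] (299, 277, 42, 43) [[298.0, 281.0], [336.0, 276.0], [341.0, 315.0], [303.0, 320.0]]
top blue 87.0 [124.6 255.1] (109, 250, 32, 12) [[109.0, 251.0], [111.0, 246.0], [140
[... 1278 characters left out ...]
.0]]
scene blue 3654.0 [616.3 300.6] (582, 262, 58, 87) [[582.0, 262.0], [639.0, 262.0], [639.0, 348.0], [582.0, 348.0]]
scene blue 1491.0 [617.2 212.6] (576, 184, 64, 69) [[576.0, 252.0], [576.0, 184.0], [639.0, 184.0], [639.0, 252.0]]
scene blue 657.0 [497.1 275.6] (480, 253, 40, 47) [[476.0, 296.0], [507.0, 246.0], [519.0, 253.0], [489.0, 303.0]]
scene yellow 3387.0 [119.4 375.6] (80, 348, 83, 56) [[74.0, 356.0], [157.0, 344.0], [164.0, 392.0], [80.0, 404.0]]
scene yellow 1522.0 [296.8 284.5] (221, 271, 155, 40) [[221.0, 299.0], [223.0, 271.0], [376.0, 283.0], [374.0, 312.0]]
scene yellow 70.5 [293.3 304.9] (262, 302, 68, 7) [[262.0, 304.0], [262.0, 301.0], [329.0, 307.0], [329.0, 309.0]]
```

View pics/topc.png

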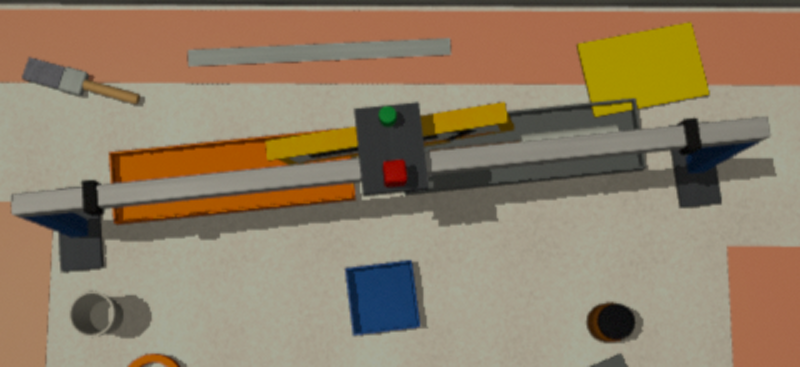

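View pics/scc.png

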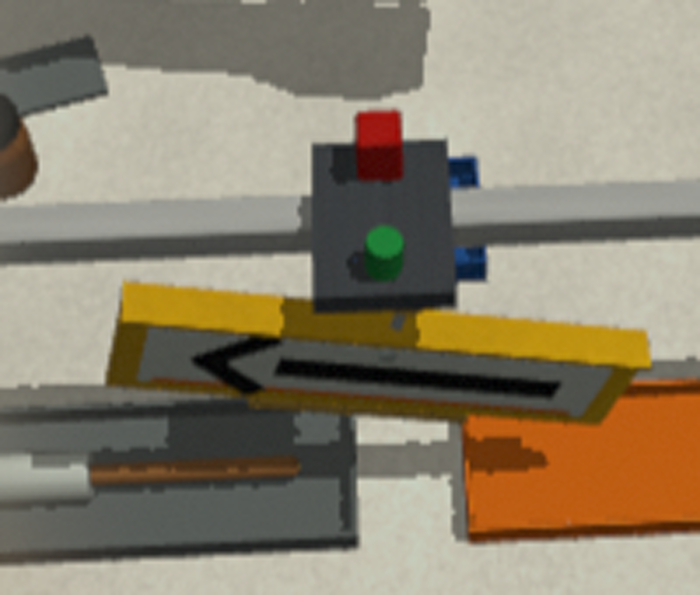

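```bash
python3 - <<'E'
from h import *
T=dict(np.load("pics/top0.npz"));S=dict(np.load("pics/scene0.npz"))
np.set_printoptions(precision=1,suppress=True)
print("pin top-view z326/311",onz(T,322.2,189.2,322),"tri",tri(T,(322.2,189.2),S,(299.3,262)))
print("handle",onz(T,326.5,223.4,334),tri(T,(326.5,223.4),S,(297.9,231.2)))
print("tin",onz(T,319.4,298.1,20),[onz(T,u,v,30) for u,v in [[298,281],[336,276],[341,315],[303,320]]])
# orange tray rim corners
for c,ps in((T,[(157,212),(159,253),(303,239)]),(S,[(323,303),(471,296),(474,337),(324,343)])):
    print("tray",[onz(c,u,v,25)[:2] for u,v in ps])
# rail: bright bar edges in top view; column scan of grey pixels
im=T["image"].astype(int)
for nm,p in(("barL",(98,241)),("barR",(551,196))): print(nm,onz(T,*p,275))
for u in (180,220,260,280,380,420,460,480):
    col=im[180:250,u]; g=[i+180 for i,p in enumerate(col) if p.max()-p.min()<14 and 100<p.mean()<215]
    print(u,g[:1],g[-1:],len(g))
print("cup",onz(T,147,308,80),"jar",onz(T,459,313,80))
E
```

```text
pin top-view z326/311 [669.2 -11.3 322. ] tri (array([671.4, -10.8, 313.1]), np.float64(1.4512913095759967))
handle [588.8 -20.7 334. ] (array([591.8, -20.2, 317.7]), np.float64(1.8164073876602955))
tin [442.5 -10.   20. ] [array([487.8,  48.2,  30. ]), array([501.9, -54.7,  30. ]), array([397. , -67.8,  30. ]), array([383.3,  34. ,  30. ])]
tray [array([677.6, 439.4]), array([563.3, 428.9]), array([603.8,  35.4])]
tray [array([613.5,  43.4]), array([567.4, 450.9]), array([690. , 442.6]), array([729.8,  51.6])]
barL [556.6 503.1 275. ]
barR [ 667.2 -544.4  275. ]
180 [229] [238] 6
220 [225] [235] 7
260 [221] [231] 9
280 [219] [229] 8
380 [208] [219] 12
420 [199] [215] 16
460 [196] [210] 13
480 [198] [208] 11
cup [411.4 439.   80. ] jar [ 402.1 -371.5   80. ]
```

```bash
python3 - <<'E'
from h import *
q=[ 0.07778635,  0.7028199 ,  0.0787353 , -0.70270493]
M=R.from_quat([q[1],q[2],q[3],q[0]]).as_matrix(); print(M.round(3)); y=M[:,1]
print("tool y yaw deg",np.degrees(np.arctan2(y[1],y[0])), "rail y dir deg",90+np.degrees(.1052))
T=dict(np.load("pics/top0.npz"));S=dict(np.load("pics/scene0.npz"))
a=S["image"][285:355,310:490];cv2.imwrite('pics/tr.png',cv2.resize(a,(800,311),interpolation=cv2.INTER_NEAREST))
a=T["image"][190:260,145:315];cv2.imwrite('pics/tr2.png',cv2.resize(a,(800,329),interpolation=cv2.INTER_NEAREST))
E
```

```text
[[ 0.     0.22  -0.976]
 [ 0.001 -0.976 -0.22 ]
 [-1.    -0.001 -0.   ]]
tool y yaw deg -77.29123916360118 rail y dir deg 96.02751600477626
```

View pics/tr.png

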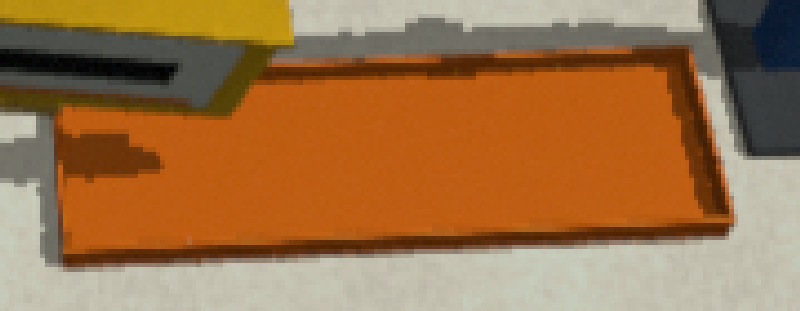

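View pics/tr2.png

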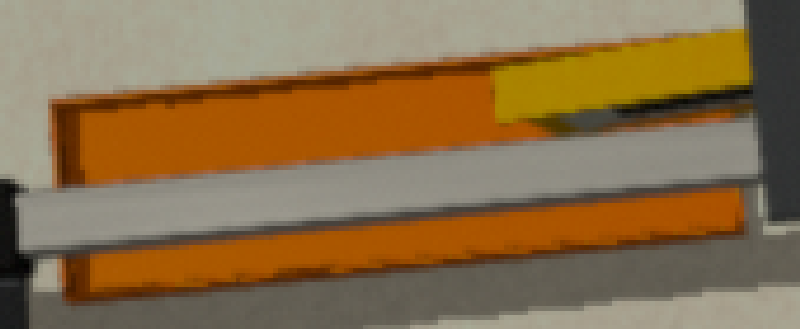

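```bash
python3 - <<'E'
from h import *
T=dict(np.load("pics/top0.npz"));S=dict(np.load("pics/scene0.npz"))
np.set_printoptions(precision=1,suppress=True)
y=np.array([-.105,.9945]);x=np.array([.9945,.105])
for c,ps in((T,[(156,211.2),(159,253.5),(302.7,239.3)]),(S,[(465.3,295.6),(474.9,334.1),(324,342.4)])):
    for p in ps:
        P=onz(c,*p,25)[:2]; print(P,"s",P@y,"n",P@x)
for P in([669.5,-11.2],[589.5,-20.5],[671.4,-10.8],[591.8,-20.2]): print(np.array(P)@y,np.array(P)@x)
# bar centreline fit on bar top z275 in top view
im=T["image"]; pts=[]
for u,a,b in((180,229,240),(220,225,236),(260,220,232),(380,208,219),(460,199.5,211)):pass
for p in((98,241),(551,196)): P=onz(T,*p,275)[:2];print("barend",P@y,P@x)
E
```

```text
[679.8 442.2] s 368.4213769032947 n 722.5095941189376
[561.9 428.8] s 367.43986587090006 n 603.8275228729821
[602.9  36.3] s -27.244452121753767 n 603.4377259237816
[567.1 435.2] s 373.31399684495017 n 609.6446394510518
[681.6 446. ] s 372.0103097798543 n 724.6931138749305
[728.1  51.6] s -25.169523659960557 n 729.5540083017255
-81.4359 664.64175
-82.28475 584.10525
-81.2376 666.5733
-82.22789999999999 586.4241
barend 441.9298160800664 606.3232829647706
barend -611.4653591390726 606.328223736524
```

Emit:
step_arm(
  commands=[
    [[0.8,0.75,0.5],-0.0371],
    [[0.85,0.77,0.4],0],
    [[0.85,0.77,0.4],0],
    [[0.85,0.77,0.4],0],
    [[0.85,0.77,0.4],0],
  ],
  gripper=-1,
  force=40,
)

```text
time_s: 0.6
eef_pos: [284.5, -357.4, 326.8]
ee_rot: [-0.037, -0.706, -0.037, 0.706]
force: [-0.4, -0.3, 0.4]
grip_width: 0.998
```

Emit:
step_arm(
  commands=[
    [[0.85,0.77,0.4],0],
    [[0.85,0.77,0.1],0],
    [[0.85,0.77,0],0],
    [[0.85,0.77,0],0],
    [[0.85,0.77,0],0],
  ],
)

```text
time_s: 1.1
eef_pos: [454.6, -203.3, 346.2]
ee_rot: [-0.037, -0.706, -0.037, 0.706]
force: [-0.5, -0.6, -0.4]
grip_width: 1.0
```

Emit:
step_arm(
  commands=[
    [[0.85,0.77,0],0],
    [[0.85,0.77,0],0],
    [[0.85,0.77,0],0],
    [[0.85,0.77,0],0],
    [[0.85,0.77,0],0],
  ],
)

```text
time_s: 1.6
eef_pos: [624.6, -49.3, 345.9]
ee_rot: [-0.037, -0.706, -0.037, 0.706]
force: [0.3, -0.5, 0.6]
grip_width: 0.999
```

Emit:
step_arm(
  commands=[
    [[0.8,0.7,0],0],
    [[0.35,0.26,0],0],
  ],
)

```text
time_s: 1.8
eef_pos: [671.0, -9.6, 344.6]
ee_rot: [-0.038, -0.705, -0.039, 0.707]
force: [0.4, 0.0, -0.4]
grip_width: 0.999
```

```bash
python3 - <<'E'
from rig import ctrl,capture
import cv2,numpy as np
print(ctrl.sense()['eef_pos'])
for n in("scene","wrist"):
    c=capture(n); cv2.imwrite(f"pics/{n}1.png",c["image"]); np.savez(f"pics/{n}1.npz",**c)
E
```

```text
[671.03819078  -9.57046257 344.63700494]
```

View pics/wrist1.png

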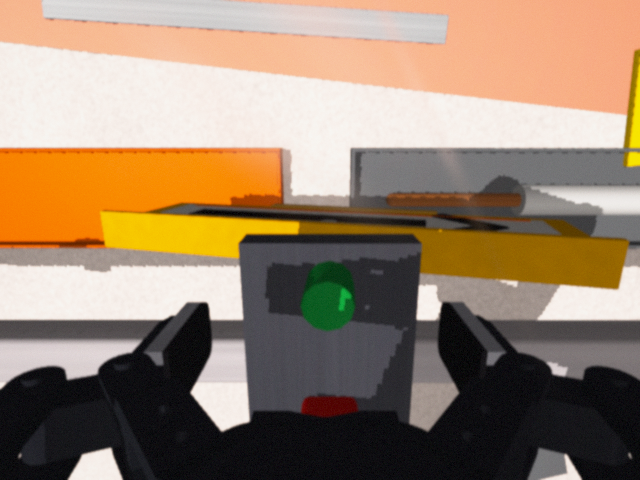

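View pics/scene1.png

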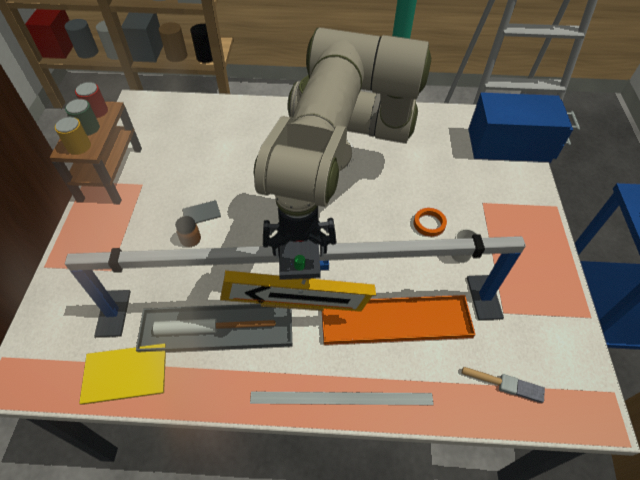

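The wrist view has the pin head at (328,300), centred between the open fingers. The rail runs horizontally in that picture, so the yaw matches. I'll go down and grip.

Emit:
step_arm(
  commands=[
    [[0,-0.03,-0.42],0],
    [[0,0,-0.42],0],
    [[0,0,0],0],
  ],
)

```text
time_s: 2.2
eef_pos: [668.4, -14.4, 310.4]
ee_rot: [-0.037, -0.705, -0.037, 0.708]
force: [0.6, 0.5, -0.3]
grip_width: 1.001
```

Emit:
step_arm(
  commands=[
    [[0,0,0],0],
    [[0,0,0],0],
    [[0,0,0],0],
    [[0,0,0],0],
    [[0,0,0],0],
  ],
  gripper=1,
  force=40,
)

```text
time_s: 2.7
eef_pos: [669.5, -13.6, 313.2]
ee_rot: [0.037, 0.706, 0.037, -0.706]
force: [-0.8, 1.2, 1.5]
grip_width: 0.263
```

```bash
cat > ang.py <<'E'
from rig import ctrl,capture
from h import *
import json,sys
Y=np.array([-.105,.9945,0]);X=np.array([.9945,.105,0]);Z=np.array([0,0,1.])
N0=606.+45
def angle(c,tag=None):
    im=c["image"]; m=mask(im,20,32,150,90); m[:240]=0; m[345:]=0; m[:,:170]=0; m[:,560:]=0
    cs=blobs(m,60)
    if not cs: return None
    m2=np.zeros_like(m); 
    for k in cs: cv2.drawContours(m2,[k],-1,255,-1)
    m2&=m
    us=np.where(m2.any(0))[0]; ul,ur=us.min(),us.max(); w=ur-ul; pts=[]
    for u in us:
        fr=(u-ul)/w
        if fr<.03 or fr>.97 or .27<fr<.72: continue
        v=np.where(m2[:,u])[0].min()-.5
        o,d=ray(c,u,v); t=(N0-o@X)/(d@X); P=o+t*d; pts.append([P@Y,P[2]])
    pts=np.array(pts,np.float32); vx,vy,x0,y0=cv2.fitLine(pts,cv2.DIST_HUBER,0,.01,.01).ravel()
    return float(np.arctan2(vy*np.sign(vx),abs(vx))),float(pts[:,0].min()),float(pts[:,0].max()),len(pts)
if __name__=="__main__":
    t=ctrl.sense()["time_s"]; c=capture("scene"); a=angle(c); e=ctrl.sense()["eef_pos"]
    if len(sys.argv)>1: cv2.imwrite(f"pics/{sys.argv[1]}.png",c["image"])
    open("log.txt","a").write(json.dumps([float(t),a,e.tolist()])+"\n"); print(round(float(t),3),np.round(a,4),e.round(1))
E
python3 - <<'E'
from ang import *
for n in("scene0","scene1"): print(angle(dict(np.load(f"pics/{n}.npz"))))
E
```

```text
(-0.2513972520828247, -239.89407348632812, 88.13179779052734, 74)
(-0.24758577346801758, -239.89407348632812, 88.13179779052734, 74)
```

Emit:
step_arm(
  commands=[
    [[0,0,0.5],0],
    [[0,0,0.5],0],
    [[0,0,0.5],0],
  ],
)

```text
time_s: 3.0
eef_pos: [669.4, -13.8, 373.4]
ee_rot: [-0.037, -0.706, -0.037, 0.706]
force: [0.2, -0.5, -1.2]
grip_width: 0.264
```

```bash
python3 ang.py s2
```

```text
3.0 [ 1.500000e-02 -2.507423e+02  8.640980e+01  7.600000e+01] [669.6 -13.9 377. ]
```

View pics/s2.png

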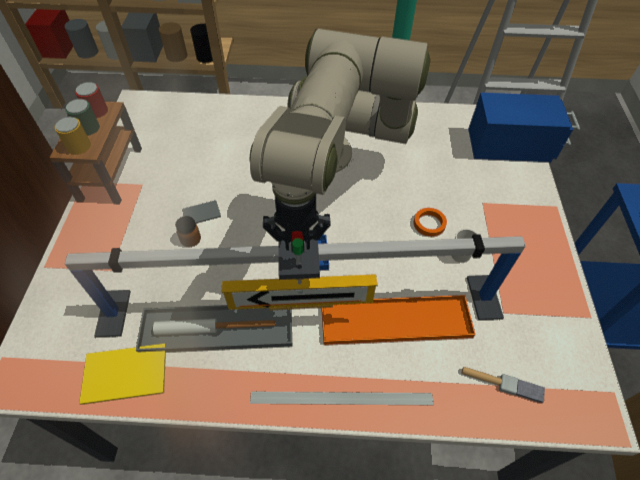

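Emit:
step_arm(
  commands=[
    [[0,0,0.9],0],
    [[-0.6,0,0.3],0],
    [[-1,0,0],0],
    [[-1,0,0],0],
  ],
)

```text
time_s: 3.45
eef_pos: [564.2, -13.8, 419.5]
ee_rot: [-0.037, -0.706, -0.037, 0.706]
force: [0.4, -0.2, -0.1]
grip_width: 0.262
```

```bash
python3 ang.py
```

```text
3.45 [ 1.70300e-01 -2.52453e+02  8.14268e+01  7.50000e+01] [558.3 -12.7 419.1]
```

Emit:
step_arm(
  commands=[
    [[-1,0,0],0],
    [[-1,0,-0.4],0],
    [[-0.8,0.05,-0.8],0],
  ],
)

```text
time_s: 3.8
eef_pos: [452.0, -11.8, 373.2]
ee_rot: [0.038, 0.708, 0.037, -0.705]
force: [0.3, -0.5, -0.6]
grip_width: 0.264
```

```bash
python3 ang.py s3
```

```text
3.8 [  -0.2858 -239.2898   86.6069   74.    ] [444.4  -9.6 363. ]
```

Emit:
step_arm(
  commands=[
    [[-0.15,0,-1],0],
    [[0,0,-1],0],
    [[0,0,-1],0],
  ],
)

```text
time_s: 4.15
eef_pos: [446.9, -11.6, 251.1]
ee_rot: [0.037, 0.706, 0.037, -0.706]
force: [1.5, -0.4, -1.6]
grip_width: 0.267
```

```bash
python3 ang.py s4
```

```text
4.15 [ 5.490000e-02 -2.520741e+02  8.551520e+01  7.600000e+01] [444.5 -11.  244.9]
```

Emit:
step_arm(
  commands=[
    [[-0.03,0,-1],0],
    [[0,0,-1],0],
    [[0,0,-1],0],
    [[0,0,-0.7],0],
  ],
)

```text
time_s: 4.6
eef_pos: [445.8, -11.6, 103.2]
ee_rot: [-0.037, -0.706, -0.037, 0.707]
force: [0.2, -0.6, -0.6]
grip_width: 0.267
```

```bash
python3 ang.py s5; python3 - <<'E'
from rig import ctrl,capture
import cv2
cv2.imwrite("pics/w5.png",capture("wrist")["image"]); print(ctrl.sense()['eef_pos'])
E
```

```text
4.6 [ 1.355000e-01 -2.517746e+02  8.185340e+01  7.500000e+01] [444.1 -11.2 100. ]
[444.83365159 -11.37443315 102.54720761]
```

View pics/w5.png

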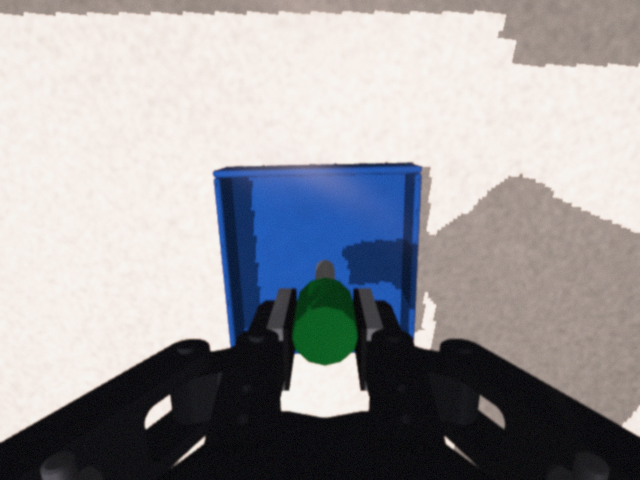

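View pics/s5.png

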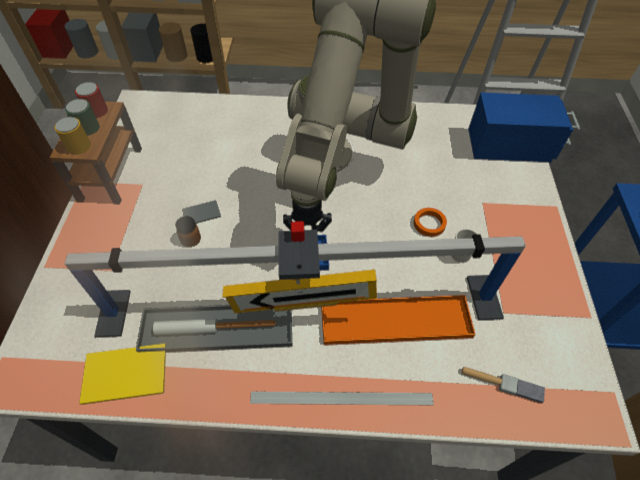

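The pin hangs inside the tin at (325,270) in the wrist view, roughly centred. I'll lower it to just above the floor and open.

Emit:
step_arm(
  commands=[
    [[0,0,-0.5],0],
    [[0,0,-0.3],0],
    [[0,0,0],0],
  ],
)

```text
time_s: 5.0
eef_pos: [446.6, -11.8, 73.4]
ee_rot: [-0.037, -0.706, -0.037, 0.706]
force: [-0.4, -0.0, -0.3]
grip_width: 0.262
```

Emit:
step_arm(
  commands=[
    [[0,0,0],0],
    [[0,0,0],0],
    [[0,0,0],0],
  ],
  gripper=-1,
)

```text
time_s: 5.3
eef_pos: [446.8, -11.9, 73.7]
ee_rot: [0.037, 0.707, 0.037, -0.706]
force: [-0.1, 0.2, -0.1]
grip_width: 0.766
```

```bash
python3 ang.py s6; python3 - <<'E'
from rig import ctrl,capture
import cv2
cv2.imwrite("pics/w6.png",capture("wrist")["image"]); s=ctrl.sense(); print(s['eef_pos'],s['grip_width'],s['time_s'])
E
```

```text
5.3 [ 9.230000e-02 -2.527467e+02  8.507230e+01  7.600000e+01] [446.7 -11.9  73.5]
[446.57100438 -11.83255918  73.26875582] 0.9245199458002733 5.4
```

View pics/w6.png

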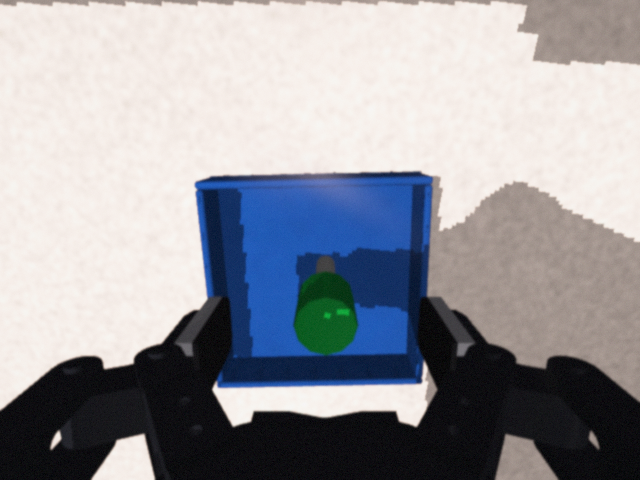

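Emit:
step_arm(
  commands=[
    [[0,0,0.4],0],
    [[0,0,0.8],0],
    [[0,0,1],0],
  ],
)

```text
time_s: 5.7
eef_pos: [445.5, -11.6, 161.2]
ee_rot: [-0.037, -0.705, -0.037, 0.707]
force: [0.3, -0.2, 1.0]
grip_width: 1.0
```

```bash
python3 ang.py s7
```

```text
5.7 [ 1.68000e-01 -2.52453e+02  8.14268e+01  7.50000e+01] [448.5 -12.2 167.8]
```

Emit:
step_arm(
  commands=[
    [[0,0,1],0],
    [[0,0,1],0],
    [[0,0,1],0],
  ],
)

```text
time_s: 6.05
eef_pos: [446.0, -11.7, 282.5]
ee_rot: [0.037, 0.706, 0.037, -0.706]
force: [0.9, 0.8, 0.0]
grip_width: 1.002
```

```bash
python3 ang.py s8
```

```text
6.05 [  -0.2794 -239.2898   86.1407   74.    ] [447.9 -12.1 288.7]
```

Emit:
step_arm(
  commands=[
    [[0.4,0,1],0],
    [[0.9,-0.05,0.4],0],
    [[0.9,-0.05,0],0],
  ],
)

```text
time_s: 6.4
eef_pos: [535.9, -15.8, 339.7]
ee_rot: [0.038, 0.708, 0.037, -0.704]
force: [-0.0, 0.3, -0.6]
grip_width: 1.0
```

```bash
python3 ang.py s9; python3 -c "
import cv2
a=cv2.imread('pics/s7.png');cv2.imwrite('pics/s7c.png',cv2.resize(a[150:350,180:400],(660,600)))"
```

```text
6.4 [ 5.100000e-02 -2.520741e+02  8.551520e+01  7.600000e+01] [539.1 -16.4 336. ]
```

View pics/s9.png

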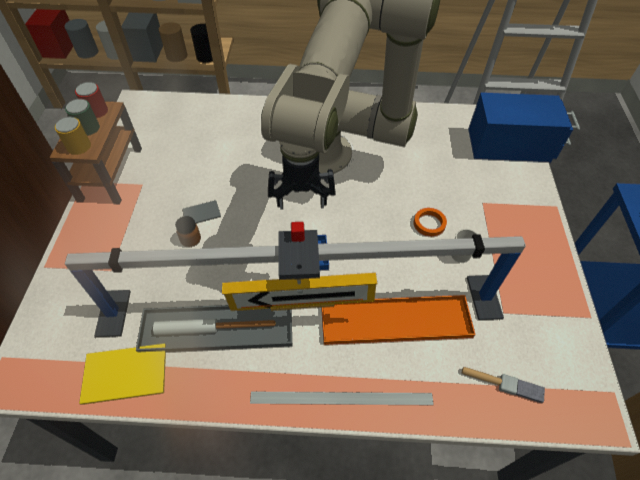

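Emit:
step_arm(
  commands=[
    [[0.1,0,0.65],0],
    [[0.7,-0.05,0],0],
    [[0.45,-0.05,0],0],
  ],
)

```text
time_s: 6.75
eef_pos: [585.4, -19.8, 362.8]
ee_rot: [0.037, 0.706, 0.037, -0.706]
force: [-0.7, 0.7, -0.5]
grip_width: 0.999
```

```bash
python3 ang.py s10;  python3 - <<'E'
from rig import ctrl,capture
import cv2,json,numpy as np
from scipy.optimize import least_squares
cv2.imwrite("pics/w10.png",capture("wrist")["image"]); s=ctrl.sense(); print(s['eef_pos'],s['time_s'])
L=[json.loads(l) for l in open("log.txt")]; t=np.array([l[0] for l in L]);a=np.array([l[1][0] for l in L])
for T0 in(1.07,1.12,1.18):
    f=lambda p:p[0]+p[1]*np.cos(p[3]*(t-4))+p[2]*np.sin(p[3]*(t-4))-a
    r=least_squares(f,[0,.2,.1,2*np.pi/T0]); print(r.x,2*np.pi/r.x[3],np.hypot(r.x[1],r.x[2]),r.fun.round(3))
E
```

```text
6.75 [ 2.447000e-01 -2.514689e+02  8.798510e+01  7.600000e+01] [586.8 -20.2 361.3]
[585.47163888 -20.04789644 361.16806858] 6.85
[ 3.46343278e-03 -1.80307924e-01  2.29093114e-01  5.58497607e+00] 1.1250156192659588 0.29153833824243375 [-0.002 -0.003  0.004 -0.002 -0.003  0.    -0.001 -0.002  0.002  0.007]
[ 3.46343285e-03 -1.80307925e-01  2.29093115e-01  5.58497607e+00] 1.1250156174336414 0.2915383388895293 [-0.002 -0.003  0.004 -0.002 -0.003  0.    -0.001 -0.002  0.002  0.007]
[ 3.46343280e-03 -1.80307924e-01  2.29093115e-01  5.58497607e+00] 1.1250156187015252 0.2915383384333835 [-0.002 -0.003  0.004 -0.002 -0.003  0.    -0.001 -0.002  0.002  0.007]
```

View pics/w10.png

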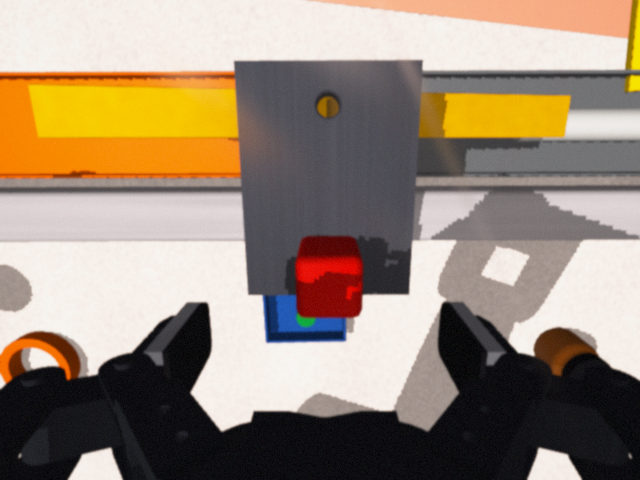

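The red handle at (330,280) sits between the fingers. The swing fit is clean: T = 1.125 s, amplitude 0.29 and residuals within 0.007 rad. I'll go down and grip.

Emit:
step_arm(
  commands=[
    [[0.1,0,-0.5],0],
    [[0,0,-0.5],0],
    [[0,0,-0.2],0],
  ],
)

```text
time_s: 7.15
eef_pos: [587.4, -19.6, 312.8]
ee_rot: [-0.037, -0.705, -0.037, 0.707]
force: [0.6, 0.6, 0.2]
grip_width: 1.0
```

Emit:
step_arm(
  commands=[
    [[0,0,0],0],
    [[0,0,0],0],
    [[0,0,0],0],
    [[0,0,0],0],
    [[0,0,0],0],
  ],
  gripper=1,
  force=80,
)

```text
time_s: 7.65
eef_pos: [588.4, -19.9, 315.9]
ee_rot: [0.038, 0.707, 0.037, -0.705]
force: [-0.1, -0.7, 6.3]
grip_width: 0.338
```

```bash
python3 ang.py s11;  python3 - <<'E'
from rig import ctrl,capture
import cv2
c=capture("wrist");cv2.imwrite("pics/w11.png",c["image"]); s=ctrl.sense(); print(s['eef_pos'],s['time_s'],s['grip_width'],s['force'])
E
```

```text
7.65 [ 2.172000e-01 -2.484411e+02  8.290070e+01  7.400000e+01] [588.4 -19.9 315.9]
[588.42229307 -19.86625559 315.96225941] 7.75 0.34435280372969473 [-0.81567961 -0.87248669  5.53812079]
```

View pics/w11.png

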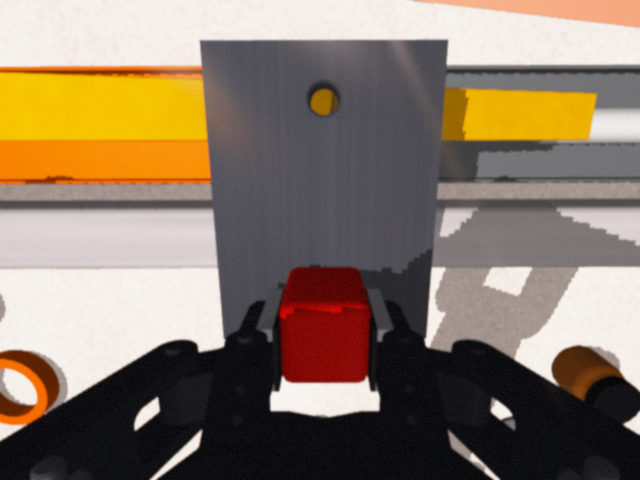

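```bash
cat > plan.py <<'E'
import json,numpy as np,sys
from scipy.optimize import least_squares,minimize
g=9.81
def resp(u,w,th0,om0,dt=.002,tau=.018):
    # u: rail shifts (m) per 0.1s row; returns th history
    n=int(.1/dt); K=len(u); xc=np.concatenate([[0],np.cumsum(u)])
    xr=np.interp(np.arange(K*n+int(.3/dt))*dt,np.arange(K+1)*.1,xc)
    x=np.zeros_like(xr); 
    for i in range(1,len(xr)): x[i]=x[i-1]+(xr[i]-x[i-1])*(1-np.exp(-dt/tau))
    c=w*w/g; phi=th0; dphi=om0; T=[];O=[]   # phi=th+c x  (x measured from 0, at rest)
    for i in range(len(x)):
        dphi+=-w*w*(phi-c*x[i])*dt; phi+=dphi*dt; T.append(phi-c*x[i]); O.append(dphi)
    return np.array(T),np.array(O),x   # O valid when x at rest
def plan(D,w,th0,om0,K,umax,q=0.5,smooth=1e-1):
    Z=np.zeros(K); base=resp(Z,w,th0,om0); A=[resp(np.eye(K)[k]*.01,w,0,0) for k in range(K)]
    fin=lambda r:np.array([r[0][-1],r[1][-1]/w])
    B=np.c_[[fin(a)/.01 for a in A]].T; Th=np.c_[[a[0]/.01 for a in A]].T
    cons=[dict(type='eq',fun=lambda u:np.r_[base_f+B@u, (u.sum()-D)*3])]
    base_f=fin(base)
    def cost(u): d=np.diff(np.r_[0,u,0]); return (d@d)*1e3+0.02*np.sum((base[0]+Th@u)[::5]**2)
    r=minimize(cost,np.ones(K)*D/K,bounds=[(-umax,umax)]*K,constraints=cons,method='SLSQP',options=dict(maxiter=500,ftol=1e-10))
    return r.x,base[0]+Th@r.x,r.success
def state(L,t,w=None):
    tt=np.array([l[0] for l in L]);a=np.array([l[1][0] for l in L]); t0=t
    if w is None:
        f=lambda p:p[0]+p[1]*np.cos(p[3]*(tt-t0))+p[2]*np.sin(p[3]*(tt-t0))-a
        best=min((least_squares(f,[0,x,y,5.585]) for x in(-.2,.2) for y in(-.2,.2)),key=lambda r:r.cost); p=best.x
    else:
        M=np.c_[np.cos(w*(tt-t0)),np.sin(w*(tt-t0))]; s=np.linalg.lstsq(M,a-.0035,rcond=None)[0]; p=[.0035,s[0],s[1],w]
    return p[3],p[1],p[2]*p[3],p
E
python3 - <<'E'
from plan import *
L=[json.loads(l) for l in open("log.txt")]
t=7.75; w,th,om,p=state(L,t); print("w",w,"th",th,"om",om,"bias",p[0],"amp",np.hypot(p[1],p[2]))
tt=np.array([l[0] for l in L]);print((p[0]+p[1]*np.cos(w*(tt-t))+p[2]*np.sin(w*(tt-t))-np.array([l[1][0] for l in L])).round(3))
for K in(15,18,20,25):
  for wait in(0,1,2,3,4,5,6,7,8,9,10):
    c,s=np.cos(w*.1*wait),np.sin(w*.1*wait); a,b=th*c+om/w*s,-th*w*s+om*c
    u,T,ok=plan(.254,w,a,b,K,.034); print(K,wait,ok,"maxth %.3f"%abs(T).max(),"end",abs(T[-100:]).max().round(4),"umax %.3f dmax %.3f"%(abs(u).max(),abs(np.diff(np.r_[0,u,0])).max()),"min/max x",np.cumsum(u).min().round(3),np.cumsum(u).max().round(3))
E
```

```text
w 5.581128790126009 th 0.28682086494276154 om 0.2537164650394991 bias 0.003018033640872898 amp 0.29040109037503337
[-0.002 -0.005  0.005 -0.002 -0.004 -0.002 -0.    -0.001 -0.001  0.007
  0.005]
15 0 True maxth 0.288 end 0.0 umax 0.033 dmax 0.010 min/max x 0.008 0.254
15 1 True maxth 0.288 end 0.0 umax 0.034 dmax 0.010 min/max x 0.006 0.254
15 2 True maxth 0.284 end 0.0 umax 0.034 dmax 0.011 min/max x 0.002 0.254
15 3 True maxth 0.279 end 0.0 umax 0.034 dmax 0.011 min/max x -0.005 0.254
15 4 True maxth 0.283 end 0.0 umax 0.034 dmax 0.011 min/max x -0.003 0.256
15 5 True maxth 0.290 end 0.0 umax 0.034 dmax 0.011 min/max x -0.0 0.256
15 6 True maxth 0.290 end 0.0 umax 0.034 dmax 0.011 min/max x 0.004 0.254
15 7 True maxth 0.236 end 0.0 umax 0.034 dmax 0.010 min/max x 0.008 0.254
15 8 True maxth 0.146 end 0.0 umax 0.033 dmax 0.011 min/max x 0.011 0.254
15 9 True maxth 0.194 end 0.0 umax 0.027 dmax 0.013 min/max x 0.013 0.254
15 10 True maxth 0.249 end 0.0 umax 0.027 dmax 0.012 min/max x 0.012 0.254
18 0 True maxth 0.289 end 0.0 umax 0.034 dmax 0.008 min/max x 0.006 0.254
18 1 True maxth
[... 1666 characters left out ...]
x 0.006 min/max x -0.009 0.254
25 2 True maxth 0.267 end 0.0 umax 0.020 dmax 0.006 min/max x -0.016 0.254
25 3 True maxth 0.267 end 0.0 umax 0.020 dmax 0.006 min/max x -0.014 0.254
25 4 True maxth 0.277 end 0.0 umax 0.020 dmax 0.006 min/max x -0.007 0.254
25 5 True maxth 0.287 end 0.0 umax 0.021 dmax 0.005 min/max x -0.001 0.257
25 6 True maxth 0.290 end 0.0 umax 0.022 dmax 0.005 min/max x 0.002 0.26
25 7 True maxth 0.236 end 0.0 umax 0.021 dmax 0.006 min/max x 0.004 0.261
25 8 True maxth 0.204 end 0.0 umax 0.020 dmax 0.007 min/max x 0.007 0.254
25 9 True maxth 0.229 end 0.0 umax 0.022 dmax 0.008 min/max x 0.008 0.254
25 10 True maxth 0.262 end 0.0 umax 0.024 dmax 0.007 min/max x 0.007 0.254
```

```bash
python3 - <<'E'
from plan import *
L=[json.loads(l) for l in open("log.txt")]
t=7.75+.7; w,th,om,p=state(L,t)
u,T,ok=plan(.254,w,th,om,20,.034)
y=np.round(u*.9945/.04,2); x=np.round(-u*.105/.04,3); print(ok,y.sum()*40/.9945)
for i in range(0,20,5): print([[[float(x[k]),float(y[k]),0],0] for k in range(i,i+5)])
r=resp(y*.04/.9945,w,th,om); print(abs(r[0]).max(),abs(r[0][-100:]).max())
E
```

```text
True 252.991452991453
[[[-0.011, 0.1, 0], 0], [[-0.026, 0.24, 0], 0], [[-0.04, 0.38, 0], 0], [[-0.051, 0.48, 0], 0], [[-0.055, 0.52, 0], 0]]
[[[-0.053, 0.5, 0], 0], [[-0.045, 0.42, 0], 0], [[-0.034, 0.32, 0], 0], [[-0.024, 0.23, 0], 0], [[-0.018, 0.17, 0], 0]]
[[[-0.017, 0.16, 0], 0], [[-0.022, 0.21, 0], 0], [[-0.031, 0.29, 0], 0], [[-0.039, 0.37, 0], 0], [[-0.046, 0.43, 0], 0]]
[[[-0.047, 0.45, 0], 0], [[-0.043, 0.41, 0], 0], [[-0.034, 0.32, 0], 0], [[-0.022, 0.2, 0], 0], [[-0.009, 0.09, 0], 0]]
0.23647590511638492 0.001292365495144443
```

Seven idle rows first, with a 2 mm lift to relieve the deck, then the 20-row shaped move.

Emit:
step_arm(
  commands=[
    [[0,0,0.05],0],
    [[0,0,0],0],
    [[0,0,0],0],
    [[0,0,0],0],
    [[0,0,0],0],
  ],
)

```text
time_s: 8.25
eef_pos: [588.4, -19.8, 316.0]
ee_rot: [-0.037, -0.706, -0.037, 0.706]
force: [5.4, -1.6, -10.1]
grip_width: 0.338
```

Emit:
step_arm(
  commands=[
    [[0,0,0],0],
    [[0,0,0],0],
    [[-0.01,0.1,0],0],
    [[-0.026,0.24,0],0],
    [[-0.04,0.38,0],0],
  ],
)

```text
time_s: 8.75
eef_pos: [585.3, 8.8, 316.0]
ee_rot: [-0.037, -0.706, -0.037, 0.706]
force: [5.7, -0.8, -11.4]
grip_width: 0.339
```

Emit:
step_arm(
  commands=[
    [[-0.05,0.48,0],0],
    [[-0.055,0.52,0],0],
    [[-0.053,0.5,0],0],
    [[-0.045,0.42,0],0],
    [[-0.034,0.32,0],0],
  ],
)

```text
time_s: 9.25
eef_pos: [575.4, 99.7, 316.0]
ee_rot: [-0.037, -0.706, -0.037, 0.707]
force: [3.1, -1.5, -13.9]
grip_width: 0.34
```

Emit:
step_arm(
  commands=[
    [[-0.024,0.23,0],0],
    [[-0.018,0.17,0],0],
    [[-0.017,0.16,0],0],
    [[-0.022,0.21,0],0],
    [[-0.031,0.29,0],0],
  ],
)

```text
time_s: 9.75
eef_pos: [570.9, 141.2, 316.0]
ee_rot: [-0.037, -0.705, -0.037, 0.707]
force: [-0.4, -1.8, -20.1]
grip_width: 0.34
```

Emit:
step_arm(
  commands=[
    [[-0.039,0.37,0],0],
    [[-0.046,0.43,0],0],
    [[-0.047,0.45,0],0],
    [[-0.043,0.41,0],0],
    [[-0.034,0.32,0],0],
  ],
)

```text
time_s: 10.25
eef_pos: [562.1, 222.1, 316.1]
ee_rot: [-0.038, -0.705, -0.037, 0.707]
force: [-3.9, -1.7, -21.5]
grip_width: 0.341
```

Emit:
step_arm(
  commands=[
    [[-0.022,0.2,0],0],
    [[-0.009,0.09,0],0],
    [[0,0,0],0],
    [[0,0,0],0],
  ],
)

```text
time_s: 10.65
eef_pos: [561.0, 232.5, 316.1]
ee_rot: [-0.037, -0.705, -0.038, 0.707]
force: [-6.6, 0.9, -23.3]
grip_width: 0.339
```

```bash
mv log.txt log1.txt; python3 ang.py s12; python3 ang.py; python3 ang.py;python3 ang.py;python3 ang.py
```

```text
10.65 [2.790000e-02 6.356600e+00 3.475925e+02 7.600000e+01] [561.  232.5 316.1]
10.7 [2.160000e-02 6.356600e+00 3.475925e+02 7.600000e+01] [561.  232.4 316.1]
10.75 [6.700000e-03 6.356600e+00 3.475925e+02 7.600000e+01] [561.  232.4 316.1]
10.8 [-1.800000e-03  6.172400e+00  3.489206e+02  7.600000e+01] [561.  232.4 316.1]
10.85 [-8.500000e-03  6.172400e+00  3.464647e+02  7.500000e+01] [561.  232.4 316. ]
```

View pics/s12.png

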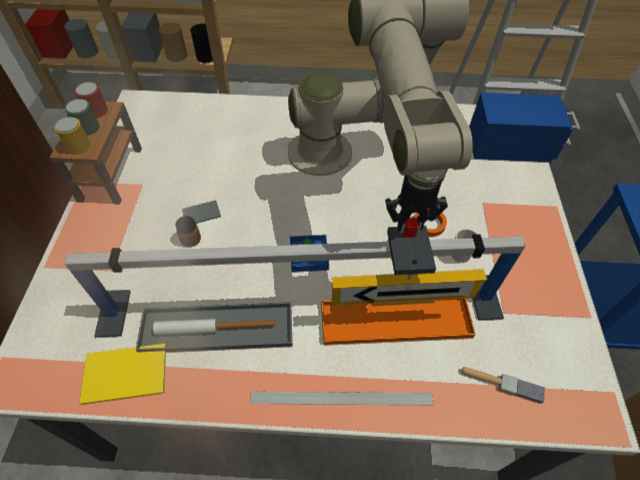

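Emit:
step_arm(
  commands=[
    [[0.01,0,-0.05],0],
    [[0,0,0],0],
  ],
)

```text
time_s: 11.1
eef_pos: [561.0, 232.4, 316.0]
ee_rot: [-0.037, -0.706, -0.038, 0.707]
force: [-11.3, -0.8, -13.6]
grip_width: 0.341
```

```bash
for i in 1 2 3 4; do python3 ang.py; done; python3 - <<'E'
from rig import ctrl,capture
from plan import *
import cv2
c=capture("top");cv2.imwrite("pics/t13.png",c["image"]);np.savez("pics/top13.npz",**c)
c=capture("scene");cv2.imwrite("pics/s13.png",c["image"]);np.savez("pics/scene13.npz",**c)
s=ctrl.sense();print(s['time_s'],s['force'],s['eef_pos'])
L=[json.loads(l) for l in open("log.txt")]
w,th,om,p=state(L,s['time_s'],5.581); print(th,om,np.hypot(p[1],p[2]))
im=cv2.imread("pics/t13.png")[120:340,90:570];cv2.imwrite("pics/t13c.png",cv2.resize(im,(800,367),interpolation=cv2.INTER_CUBIC))
im=cv2.imread("pics/s13.png")[220:360,300:500];cv2.imwrite("pics/s13c.png",cv2.resize(im,(800,560),interpolation=cv2.INTER_NEAREST))
E
```

```text
11.1 [-2.960000e-02  8.339100e+00  3.477932e+02  7.500000e+01] [561.  232.4 316. ]
11.15 [-2.770000e-02  8.339100e+00  3.477932e+02  7.500000e+01] [561.  232.4 316. ]
11.2 [-2.480000e-02  8.339100e+00  3.477932e+02  7.500000e+01] [561.  232.4 316. ]
11.25 [-1.160000e-02  6.172400e+00  3.464647e+02  7.500000e+01] [561.  232.4 316. ]
11.4 [-10.90746068  -1.48738365 -11.45522185] [561.04243369 232.41473545 316.03658103]
0.011141999314706654 0.18840640301340333 0.03554972666686854
```

View pics/t13c.png

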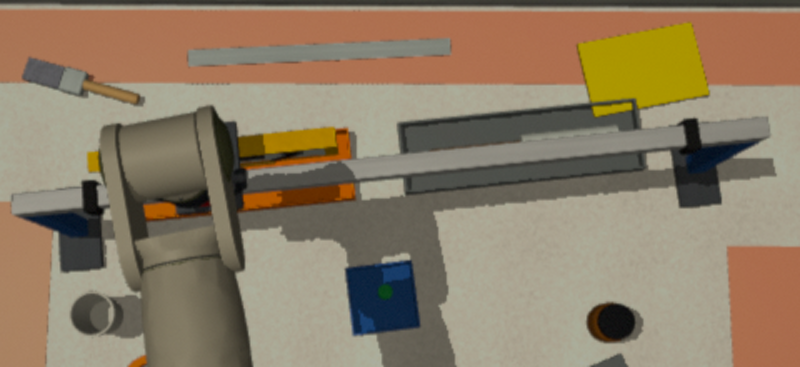

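View pics/s13c.png

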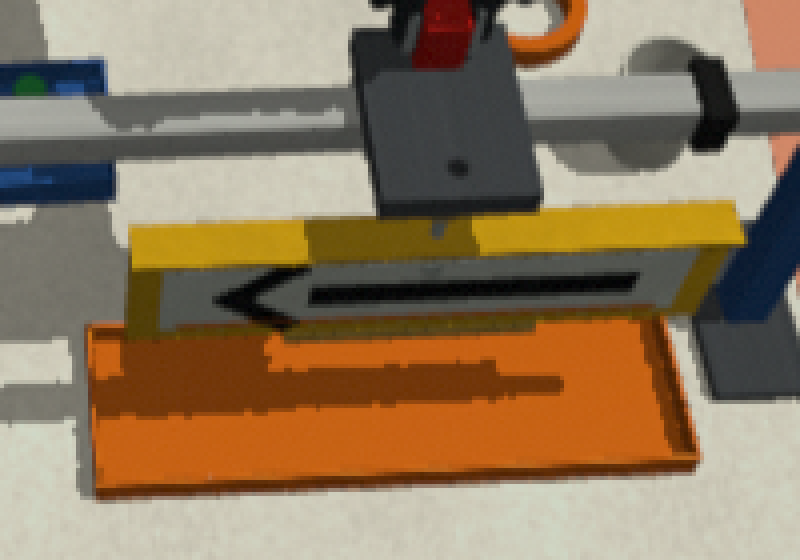

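```bash
python3 - <<'E'
from h import *
T=dict(np.load("pics/top13.npz"));S=dict(np.load("pics/scene13.npz"))
y=np.array([-.105,.9945]);x=np.array([.9945,.105])
def pr(n,P): print(n,"s %.1f n %.1f z %.1f"%(P[:2]@y,P[:2]@x,P[2]))
for n,p in(("tray FL",(322.5,301.5)),("NL",(324.25,341.75)),("NR",(474.25,334.25)),("FR",(465.3,295.6))): pr(n,onz(S,*p,25))
for n,p in(("Ttray",(299.4,198)),("T",(302.4,238.8)),("TL",(156,211.2)),("TL",(159,253.5))): pr(n,onz(T,*p,25))
P,e=tri(S,(332.75,287),T,(291,196.8));pr("ledge -y beyond",P);print(e)
P,e=tri(S,(332.75,277),T,(292.8,211.2));pr("ledge -y near",P);print(e)
for z in(215,220,225):
    pr("S-y",onz(S,332.75,287,z));pr("S+y",onz(S,485.75,280.75,z));pr("T-y",onz(T,291,196.8,z));pr("T+y",onz(T,142.8,214,z))
E
```

```text
tray FL s -22.4 n 610.0 z 25.0
NL s -24.4 n 727.8 z 25.0
NR s 370.2 n 725.0 z 25.0
FR s 373.3 n 609.6 z 25.0
Ttray s -29.6 n 719.8 z 25.0
T s -26.6 n 604.9 z 25.0
TL s 368.4 n 722.5 z 25.0
TL s 367.4 n 603.8 z 25.0
ledge -y beyond s -7.3 n 678.6 z 220.5
3.436289364717033
ledge -y near s -6.3 n 645.1 z 210.0
6.887423321183258
S-y s -5.1 n 675.4 z 215.0
S+y s 356.6 n 674.9 z 215.0
T-y s -8.9 n 679.8 z 215.0
T+y s 352.4 n 673.4 z 215.0
S-y s -5.5 n 678.3 z 220.0
S+y s 354.3 n 677.8 z 220.0
T-y s -9.0 n 678.5 z 220.0
T+y s 351.0 n 672.2 z 220.0
S-y s -5.9 n 681.2 z 225.0
S+y s 352.1 n 680.7 z 225.0
T-y s -9.0 n 677.3 z 225.0
T+y s 349.7 n 671.0 z 225.0
```

Both views put the sign within about 1 mm of the tray centre along the rail (scene 174.4 against 174.2, top 171.0 against 169.9). The remaining swing is about 0.035 rad. I'll trim it before letting go.

```bash
python3 - <<'E'
from plan import *
from ang import angle
L=[json.loads(l) for l in open("log.txt")]; L.append([11.35,list(angle(dict(np.load("pics/scene13.npz"))))]); print(L[-1])
tt=np.array([l[0] for l in L]);a=np.array([l[1][0] for l in L]);w=5.581;t=11.4
M=np.c_[np.cos(w*(tt-t)),np.sin(w*(tt-t)),np.ones(len(tt))];s=np.linalg.lstsq(M,a,rcond=None)[0];print(s,(M@s-a).round(3))
u,T,ok=plan(0,w,s[0],s[1]*w,10,.03); y=np.round(u*.9945/.04,2); print(ok,y,y.sum(),np.round(-y*.1056,3)); r=resp(y*.04/.9945,w,s[0],s[1]*w);print(abs(r[0]).max(),abs(r[0][-100:]).max(),r[1][-1])
E
```

```text
[11.35, [0.0036272548604756594, 6.356570720672607, 347.59246826171875, 76]]
[0.0109019  0.03371912 0.0035588 ] [-0.001 -0.003  0.003  0.002 -0.001 -0.001 -0.     0.003 -0.003  0.001]
True [ 0.03  0.05  0.05  0.04  0.01 -0.02 -0.04 -0.05 -0.04 -0.03] -6.938893903907228e-18 [-0.003 -0.005 -0.005 -0.004 -0.001  0.002  0.004  0.005  0.004  0.003]
0.027417757600790432 0.00028593466997862255 -0.002559111038756501
```

Emit:
step_arm(
  commands=[
    [[-0.028,0.03,-0.03],0],
    [[-0.005,0.05,0],0],
    [[-0.005,0.05,0],0],
    [[-0.004,0.04,0],0],
    [[-0.001,0.01,0],0],
  ],
)

```text
time_s: 11.9
eef_pos: [560.3, 239.3, 316.0]
ee_rot: [0.037, 0.707, 0.037, -0.705]
force: [-5.7, -2.0, -8.4]
grip_width: 0.34
```

Emit:
step_arm(
  commands=[
    [[0.002,-0.02,0],0],
    [[0.004,-0.04,0],0],
    [[0.005,-0.05,0],0],
    [[0.004,-0.04,0],0],
    [[0.003,-0.03,0],0],
  ],
)

```text
time_s: 12.4
eef_pos: [561.1, 232.4, 316.0]
ee_rot: [0.037, 0.707, 0.038, -0.705]
force: [-5.4, 1.1, -7.2]
grip_width: 0.337
```

```bash
mv log.txt log2.txt; for i in 1 2 3 4 5 6 7 8 9 10; do python3 ang.py; done; python3 -c "
from rig import ctrl
s=ctrl.sense();print(s['force'],s['time_s'])"
```

```text
12.4 [1.800000e-03 6.172400e+00 3.475925e+02 7.600000e+01] [561.1 232.2 316. ]
12.45 [2.900000e-03 6.172400e+00 3.475925e+02 7.600000e+01] [561.1 232.2 316. ]
12.5 [3.600000e-03 6.356600e+00 3.475925e+02 7.600000e+01] [561.1 232.2 316. ]
12.55 [4.400000e-03 6.356600e+00 3.475925e+02 7.600000e+01] [561.1 232.2 316. ]
12.6 [4.400000e-03 6.356600e+00 3.475925e+02 7.600000e+01] [561.1 232.2 316. ]
12.65 [3.600000e-03 6.356600e+00 3.475925e+02 7.600000e+01] [561.1 232.2 316. ]
12.7 [2.900000e-03 6.172400e+00 3.475925e+02 7.600000e+01] [561.1 232.2 316. ]
12.75 [2.500000e-03 6.172400e+00 3.475925e+02 7.600000e+01] [561.1 232.2 316. ]
12.8 [1.500000e-03 6.172400e+00 3.475925e+02 7.600000e+01] [561.1 232.2 316. ]
12.85 [7.000000e-04 6.172400e+00 3.489206e+02 7.600000e+01] [561.1 232.2 316. ]
[-6.10594214 -0.35945407 -9.12307227] 12.9
```

The sign is nearly still, with amplitude of about 0.002 rad. Now I'll let go and retreat.

Emit:
step_arm(
  commands=[
    [[0,0,0],0],
    [[0,0,0],0],
    [[0,0,0],0],
    [[0,0,0],0],
    [[0,0,0],0],
  ],
  gripper=-1,
)

```text
time_s: 13.4
eef_pos: [561.3, 231.9, 314.1]
ee_rot: [0.037, 0.707, 0.037, -0.706]
force: [0.2, 0.1, -1.2]
grip_width: 1.001
```

Emit:
step_arm(
  commands=[
    [[0,0,0.3],0],
    [[0,0,0.6],0],
    [[0,0,0.8],0],
    [[0,0,0.8],0],
    [[0,0,0],0],
  ],
)

```text
time_s: 13.9
eef_pos: [561.4, 231.9, 419.0]
ee_rot: [0.037, 0.709, 0.038, -0.703]
force: [-0.6, -0.7, 0.4]
grip_width: 1.0
```

Emit:
step_arm(
  commands=[
    [[-0.6,-0.6,0],0],
    [[-0.8,-0.8,0],0],
    [[-0.8,-0.8,0],0],
    [[-0.4,-0.4,0],0],
    [[0,0,0],0],
  ],
)

```text
time_s: 14.4
eef_pos: [455.6, 126.6, 414.9]
ee_rot: [0.037, 0.707, 0.036, -0.705]
force: [-0.1, 0.4, -0.6]
grip_width: 1.0
```

```bash
for i in 1 2 3 4 5 6 7 8 9 10 11; do python3 ang.py s20; done; python3 - <<'E'
from rig import ctrl,capture
import cv2
cv2.imwrite("pics/t20.png",capture("top")["image"]);s=ctrl.sense();print(s['force'],s['time_s'],s['grip_width'])
E
```

```text
14.4 [-4.000000e-04  6.172400e+00  3.464647e+02  7.500000e+01] [456.6 127.4 414.4]
14.45 [-3.000000e-04  6.172400e+00  3.464647e+02  7.500000e+01] [457.2 127.9 413.9]
14.5 [6.000000e-04 6.172400e+00 3.464647e+02 7.500000e+01] [457.5 128.2 413.5]
14.55 [1.500000e-03 6.172400e+00 3.475925e+02 7.600000e+01] [457.6 128.3 413.3]
14.6 [1.800000e-03 6.172400e+00 3.475925e+02 7.600000e+01] [457.6 128.4 413.1]
14.65 [2.500000e-03 6.172400e+00 3.475925e+02 7.600000e+01] [457.6 128.4 413.1]
14.7 [3.700000e-03 6.356600e+00 3.475925e+02 7.600000e+01] [457.5 128.3 413. ]
14.75 [3.600000e-03 6.356600e+00 3.475925e+02 7.600000e+01] [457.5 128.2 413.1]
14.8 [4.400000e-03 6.356600e+00 3.475925e+02 7.600000e+01] [457.4 128.1 413.2]
14.85 [3.600000e-03 6.356600e+00 3.475925e+02 7.600000e+01] [457.3 128.1 413.2]
14.9 [3.600000e-03 6.356600e+00 3.475925e+02 7.600000e+01] [457.2 128.1 413.3]
[-0.15777969  0.881569   -0.32753265] 15.0 1.0009879398344148
```

View pics/s20.png

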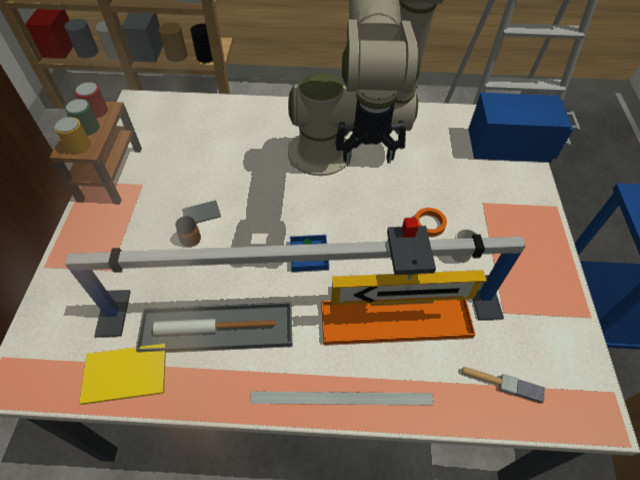

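View pics/t20.png

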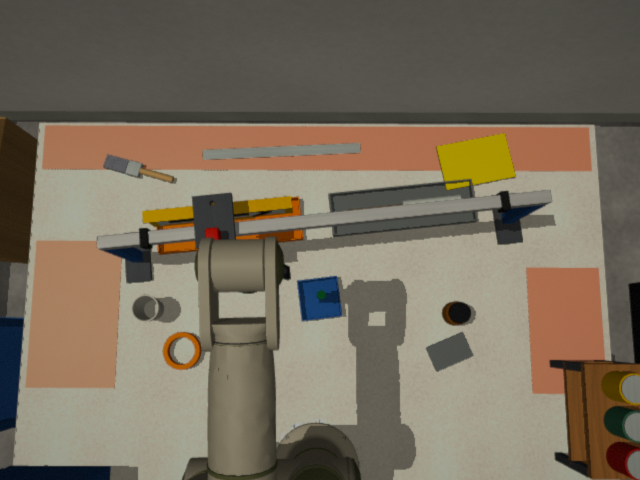

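The pin is in the tin (green at (320,296) in the top view). The cup at (147,308) and the jar at (457,313) haven't moved, the sign hangs level over the orange tray, and the arm is clear. I'll settle briefly and hand in.

Emit:
step_arm(
  commands=[
    [[0,0,0],0],
    [[0,0,0],0],
    [[0,0,0],0],
    [[0,0,0],0],
    [[0,0,0],0],
  ],
)

```text
time_s: 15.5
eef_pos: [457.1, 127.8, 413.5]
ee_rot: [0.037, 0.706, 0.037, -0.706]
force: [-0.2, -0.5, 0.1]
grip_width: 1.002
```

Emit:
step_arm(
  commands=[
    [[0,0,0],0],
    [[0,0,0],0],
    [[0,0,0],0],
    [[0,0,0],0],
    [[0,0,0],0],
  ],
)

```text
time_s: 16.0
eef_pos: [457.1, 127.9, 413.5]
ee_rot: [0.037, 0.706, 0.037, -0.706]
force: [-1.0, 0.2, -0.2]
grip_width: 1.0
```

```bash
python3 ang.py; python3 -c "
from rig import ticket
print(ticket.finish_job())"
```

```text
16.0 [3.600000e-03 6.356600e+00 3.475925e+02 7.600000e+01] [457.1 127.9 413.5]
the job is handed in; nothing more can be done
None
```

I pulled the pin and set it in the blue tin. I then rolled the trolley about 254 mm by its red handle, timing the move to cancel the swing, trimmed what was left, let go and backed the arm away. I handed the job in at about 16 s; no verdict is reported.

**Last checks:**
- **Centring:** the sign was within about 1 mm of the orange tray's centre along the rail in both camera views. I measured this before letting go, and the sign's ends had not moved in the images afterwards. The two cameras differ by about 4 mm in absolute position, but agree on the sign relative to the tray.
- **Swing:** it was about 0.002 rad, steady from 12.4 s to hand-in.
- **Pin:** it stands upright in the tin rather than lying flat, about 5 mm from the centre. I put its height at about 51 mm, from the tin floor and the shaft length, against the 75 mm limit.
- **Surroundings:** the cup and jar look unmoved, and the arm is clear of everything.

While I held the handle, the wrist force rose to about 23 N, because I had commanded the grip about 2 mm too high. I eased that to about 9 N before letting go. No check failed.

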